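Close the laminator's rollers and start it

TASK

The laminator's rollers are open: gently push its yellow release lever all the way back, away from the robot, and then press the green start button down and let it come up again. Leave the red and blue buttons and everything else on the table alone, only touching and pushing, never lifting anything.

Things in the scene. Friction and masses are not known exactly. Their poses are not given: they have to be found in the camera images.
- laminator: Black laminator on a silver base, fixed: 170 x 480 mm, flat top 70 mm above the table. Origin: centre of its underside; x from feed slot (front, robot side) to back, y along it. On its top's middle line, with its yaw: buttons at about y = -70, 0, 70 mm (order of colours varies), the lever at y about 165 or -165 mm, at the other end an amber lamp block 22 mm high, to be left alone.
- green_top (a point): Centre of the top face of the green start button: 28 mm in diameter, in a black round housing 44 mm in diameter and 12 mm high. The top stands 92 mm above the table, 10 mm above its housing; it travels 6 mm straight down on a spring.
- green (a joint): Travel of the green button (m): 0 released, 0.006 fully down. The spring takes 1.5 N at the start and 5 N fully down and returns the button when let go. The machine takes it as pressed beyond 0.0045.
- green_base: Black housing of the green button, fixed on the laminator; origin at the centre of its underside, 70 mm above the table.
- red_top (a point): Centre of the top face of the red stop button, same size as the green one; to be left alone.
- red (a joint): Travel of the red button (m): 0 released, 0.006 fully down.
- blue_top (a point): Centre of the top face of the blue reverse button, same size as the green one; to be left alone.
- blue (a joint): Travel of the blue button (m): 0 released, 0.006 fully down.
- lever_tip (a point): Centre of the lever's yellow grip bar, 46 mm long and 16 mm thick, lying along the laminator's y. It rides on a 10 mm steel stem, 55 mm from the pivot, in a plane along the laminator's x axis; 140 mm above the table at both ends of its swing, 147 mm when upright.
- lever (a joint): Angle of the roller release lever (rad): 0 leaning 0.5 rad towards the robot (the front, rollers open), 0.5 upright, 1.0 leaning 0.5 rad to the back, against its stop (rollers closed). Starts between 0 and 0.25. It turns stiffly under about 2 N at the grip bar and stays where it is left.
- lever_base: Grey block 60 x 50 x 20 mm (x, y, z) that carries the lever, fixed on the laminator; origin at the centre of its underside, 70 mm above the table, axes as the laminator's. The lever's pivot lies along y, 22 mm above this origin.
- note_pad: Loose orange pad of notes, 51 x 76 x 20 mm; origin at the centre of its underside.
- stapler: Loose black and red stapler, 130 x 34 x 60 mm; origin at the centre of its underside.
- tape_dispenser: Loose black tape dispenser, 150 x 50 x 85 mm; origin at the centre of its underside.
- glue_stick: Loose upright white glue stick with a yellow cap, 29 mm in diameter, 98 mm high; origin at the centre of its underside.
- pen_cup: Loose dark steel cup, 72 mm in diameter and 90 mm high, with pens up to 135 mm high; origin at the centre of its underside.

How it is judged (in metres and radians):
On the way, in this order (a step that is already met when the one before it is completed fails the run):
1. the yellow lever is pushed back to its stop (beyond 0.85 rad) (value of joint lever above 0.85 rad), for 0.2 s.
2. the green button is pressed down (beyond 4.5 mm) (value of joint green above 0.0045 m), for 0.05 s.
At the end, for the whole second after the job is handed in: The lever rests beyond 0.85 rad, all three buttons are up (within 1 mm), and every loose thing is within 15 mm of where it began (value of joint lever above 0.85 rad and value of joint each of green, red, blue below 0.001 m and distance of each of note_pad, stapler, tape_dispenser, glue_stick, pen_cup from where it was at the start of the episode below 0.015 m); the robot touches nothing.
It fails at once if the red or the blue button is pushed down by more than 1 mm (value of joint any of red, blue above 0.001 m).
It fails at once if the green button is pressed while the lever is not yet back (value of joint green above 0.003 m and value of joint lever below 0.8 rad).
It fails at once if the lever, the green button or the laminator is pushed with more than 25 N (contact force between the fingers and lever_base above 25 N or contact force between the fingers and green_base above 25 N or contact force between the fingers and laminator above 25 N).
It fails at once if a loose thing on the table is lifted or moved by more than 15 mm (distance of any of note_pad, stapler, tape_dispenser, glue_stick, pen_cup from where it was at the start of the episode above 0.015 m).
It also fails if it takes over 40 s, if anything falls off the work surface, if the arm or the gripper's body presses on something with over 40 N, if the wrist force passes 120 N, or if a joint passes its speed limit or range.

ROBOT

A 6-joint arm with a two-finger parallel gripper is mounted at the origin on the work surface. World frame = base frame: x ahead of the robot, y to its left, z up, the work surface at z = 0. Lengths are in mm, angles in rad, forces in N, time in s.
With the tool pointing down it reaches from about 275 to 1000 mm from the base axis. Payload 8.4 kg.
Tool frame: the origin (TCP) lies between the finger pads; the fingertips stand r.tips_ahead ahead of it and the grasp point (between the pads) lies 6 mm ahead of it (r.tips_ahead is the distance from the TCP to the fingertips, in mm); z points along the fingers, y is the line along which they close (so a half turn about z gives the same grasp; the last joint's range is limited). The gripper opens to 85 mm and grips with 20 to 120 N. Pads are 22 mm wide; open, the fingers measure 114 mm over their backs; the gripper's body (76 mm by 85 mm) begins 54 mm behind the grasp point. The pads swing forward as they close: fully open they stand 13 mm farther back than shut.
Start: joints at [1.344, 0.353, 1.633, -0, 1.155, -0.002], TCP at [139.318, 609.277, 256.281] pointing down, gripper open.
Joint ranges: [-2.63, 2.63], [-0.92, 2.1], [0.06, 2.66], [-1.3, 4.44], [0, 2.69], [-3.02, 3.02]. Speed limits (rad/s): [2.22, 2.22, 2.79, 3.14, 3.14, 3.14].

INTERFACE

Orientations are given as [roll, pitch, yaw] about the fixed x, y, z axes, in that order (R = Rz(yaw) Ry(pitch) Rx(roll)).
In Python, from rig import r gives the robot as it stands.
- The arm moves only by the tool carry_out, never from a script. Its arguments are lists of equal length, an entry for each row: "delta_pos": the shift along the tool's x, y, z in m, a list of three; "rot": the turn, a rotation vector about the tool's x, y, z in degrees, a list of three. A call has 1 to 8 rows; each row is the pose to reach, as a shift and turn from the pose commanded when the call began, along the tool's axes at that moment; what a row does not reach only later rows make up. A row lasts 1/8 s, in which the tool goes at most 62.5 mm and 10.7 degrees, less where a joint would pass 70% of its speed; a pose out of reach is approached as far as the arm can. A call with a gripper value outside its range is refused whole. "claw" is the finger opening in m, from 0 to 0.0854, set as the call begins (left out, the last holds). The fingers move at their own pace and stop on an object; "grip_force" is the grip in N (left out, the last holds). Time passes only in rows, so rows that repeat a pose let the fingers close. It gives the time, the measured TCP pose, the force, the opening and the grip force at its end, in the units of the state.
- r.sense(): the state, without advancing time (a new reading comes with each control period).
- r.grab_frame(name): name is "side" or "top" or "wrist"; returns the picture (480x640x3 uint8, blue, green, red); there is no depth.
- r.camera_info(name): a dict with "fx", "fy", "cx", "cy" (pixels), "pose" (4x4, takes a point from camera to world coordinates); the wrist camera has in their place "hand_eye" (4x4, takes a point from camera to tool coordinates, whose origin is the TCP and whose axes are the flange's). Camera axes: x right, y down, z forward; pixel columns grow to the right and rows downward; lengths in mm; the calibration is good to about 2 mm. A picture is of the moment at which its call begins: read the wrist's pose just before it. camera_info takes no time and is no camera call.
- r.sign_off(): hands the job in; it is judged then, once.
Trained networks look in the newest picture that a camera, given by its name, has taken for a name from the list of things; names that differ only in an ending like _2 or _b are one class to them, and where a whole thing is asked for, a point or a joint stands for the part that bears it (a point fixed in the world has none). Each returns a list of dicts, best first, with "p" (0 to 1); they miss things now and then, are a little off and sometimes report something else, mostly with a low value. They report only what shows in the picture. A call takes as long as a camera call.
- r.recognise(thing, camera): "box" ([left, top, right, bottom] in pixels, round what is visible of it).
- r.cut_out(thing, camera): "mask" (480x640 bool, what is visible of it) and "box" ([left, top, right, bottom] in pixels, round what is visible of it).
The state is a dict: "clock": time; "qpos": joint angles; "qvel": joint speeds; "joint_efforts": joint torques, N m; "eef_pos": TCP position; "tcp_rot": TCP orientation; "contact_force": force on the tool from outside, world axes, zero at the start; "wrist_torque": the same for the moment, N m; "opening": opening from 0.0 (shut) to 1.0 (fully open); "grasp_force": force on a finger pad.
Only numpy, scipy, OpenCV 4.12 (cv2) and the standard library are available. Lean on these libraries where they do the work, as an engineer would, in place of code of your own. Each camera call takes 0.05 s, during which the arm holds its last target. There are 200 camera calls.

## Working session

There is one attempt and no reset: what is moved stays moved. The work goes in short steps, Python scripts to look and compute and a tool call to move; the robot and the scene stay as the last step left them, time stands still between calls to the robot, and variables do not carry over. Pictures are saved under pics/ and viewed, at most 10 in all, crops included, and the job is handed in when it is done.

Besides the shell and the picture viewer there is one more tool, called after ">>>" as name(argument=value, ...), one argument or row to a line, values as JSON. carry_out: Moves the arm, as the interface text tells. Its arguments: {"type":"object","properties":{"delta_pos":{"type":"array","items":{"type":"array","items":{"type":"number"}}},"rot":{"type":"array","items":{"type":"array","items":{"type":"number"}}},"claw":{"type":"number"},"grip_force":{"type":"number"}},"required":["delta_pos","rot"]}

```bash
mkdir -p pics; cat > h.py <<'E'
from rig import r
import numpy as np, cv2
from scipy.spatial.transform import Rotation as R
def cam(n):
    c=r.camera_info(n)
    if 'pose' in c: P=np.array(c['pose'])
    else:
        s=r.sense(); T=np.eye(4); T[:3,:3]=R.from_euler('xyz',s['tcp_rot']).as_matrix(); T[:3,3]=s['eef_pos']; P=T@np.array(c['hand_eye'])
    return c,P
def back(n,uv,z):
    c,P=cam(n); d=P[:3,:3]@np.array([(uv[0]-c['cx'])/c['fx'],(uv[1]-c['cy'])/c['fy'],1]); o=P[:3,3]
    return o+d*(z-o[2])/d[2]
def proj(n,p):
    c,P=cam(n); q=np.linalg.inv(P)@np.r_[p,1]; return np.array([c['fx']*q[0]/q[2]+c['cx'],c['fy']*q[1]/q[2]+c['cy']])
E
python3 - <<'E'
from h import *
s=r.sense(); print(s, r.tips_ahead)
for n in ('top','side'):
    cv2.imwrite(f'pics/{n}0.png',r.grab_frame(n)); print(n,cam(n)[1].round(2).tolist())
    for t,z in (('green_top',92),('red_top',92),('blue_top',92),('lever_tip',142),('lever_base',90),('laminator',70),('pen_cup',90),('glue_stick',98),('tape_dispenser',60),('stapler',50),('note_pad',20)):
        for d in r.cut_out(t,n)[:1]:
            m=d['mask']; v,u=np.nonzero(m); uv=(u.mean(),v.mean()); print(t,round(d['p'],2),np.round(d['box']),np.round(uv),back(n,uv,z).round(1))
E
```

```text
{'clock': 0.0, 'qpos': array([ 1.34360419e+00,  3.53674014e-01,  1.63412816e+00,  4.75863212e-05,
        1.15519329e+00, -2.40123408e-03]), 'qvel': array([ 0.00205058, -0.00160303, -0.00088309,  0.0022827 ,  0.00141569,
       -0.00187357]), 'joint_efforts': array([-1.42100162e-04, -6.05238318e+01, -3.42073131e+01,  1.35189171e-04,
        9.02819680e-03, -1.41689975e-05]), 'eef_pos': array([139.20295049, 608.85273307, 255.54805683]), 'tcp_rot': array([-3.14018995e+00, -4.68767924e-05,  2.91678247e+00]), 'contact_force': array([0.13478439, 0.62888869, 0.41251402]), 'wrist_torque': array([ 0.0327834 ,  0.00428811, -0.00441528]), 'grasp_force': 0.0, 'opening': 0.9943984951757706} 25.0
top [[0.03, -1.0, 0.09, 433.73], [-1.0, -0.03, -0.0, -12.12], [0.01, -0.09, -1.0, 1421.0], [0.0, 0.0, 0.0, 1.0]]
green_top 0.7 [356. 239. 377. 251.] [366. 245.] [ 527.2 -132.9   92. ]
red_top 0.68 [283. 238. 295. 250.] [288. 243.] [527.4  39.2  92. ]
blue_top 0.57 [316. 237. 324. 243.] [320. 240.] [535.6 -30.6  92. ]
lever_base 0.83 [350. 222. 378. 250.] [363. 237.] [ 544.5 -125.3   90. ]
laminator 0.82 
[... 596 characters left out ...]
d_top 0.75 [293. 247. 307. 263.] [299. 254.] [533.2 -38.8  92. ]
blue_top 0.16 [274. 115. 331. 156.] [303. 135.] [644.  321.2  92. ]
lever_tip 0.6 [299. 269. 319. 289.] [306. 279.] [ 522.7 -134.2  142. ]
lever_base 0.91 [300. 266. 337. 305.] [314. 289.] [ 540.1 -129.2   90. ]
laminator 0.79 [219. 163. 367. 352.] [287. 261.] [509.  -33.2  70. ]
pen_cup 0.69 [269. 414. 310. 468.] [290. 438.] [ 418.9 -395.1   90. ]
glue_stick 0.63 [361. 416. 380. 447.] [369. 429.] [ 547.8 -420.8   98. ]
tape_dispenser 0.94 [272. 112. 329. 157.] [302. 135.] [651.7 358.1  60. ]
stapler 0.61 [205. 127. 260. 157.] [230. 141.] [467.2 402.   50. ]
note_pad 0.58 [412. 380. 446. 427.] [428. 403.] [ 682.4 -386.1   20. ]
```

```bash
python3 - <<'E'
import cv2
a=cv2.imread('pics/top0.png')[180:320,170:410]; b=cv2.imread('pics/side0.png')[150:370,200:390]
cv2.imwrite('pics/t1.png',cv2.resize(a,None,fx=3.3,fy=3.3,interpolation=cv2.INTER_CUBIC)); cv2.imwrite('pics/s1.png',cv2.resize(b,None,fx=2.7,fy=2.7,interpolation=cv2.INTER_CUBIC))
E
```

```text
(no output)
```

View pics/t1.png

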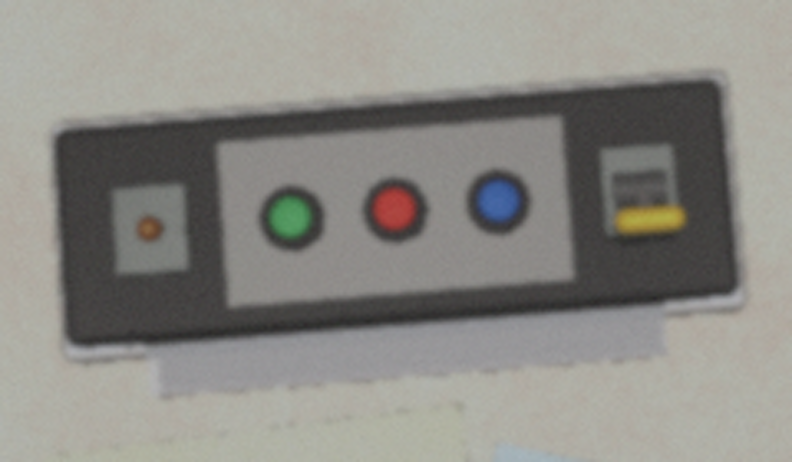

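View pics/s1.png

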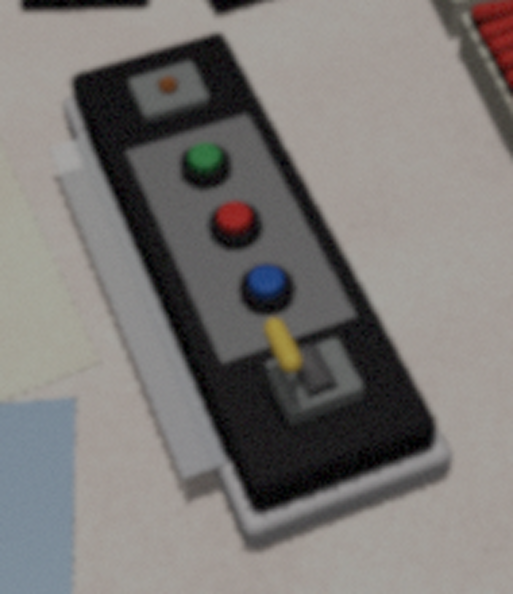

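The top view shows green, red, blue from left to right at about (258,245), (290,244), (321,241). The lever grip is at (367,246), leaning to the robot. The networks mixed up the colours, so I use these pixels.

```bash
python3 - <<'E'
from h import *
T=dict(g=(258.2,245.5),r=(289.7,243.6),b=(320.9,240.9),l=(367,246.4)); S=dict(g=(275.9,208.1),r=(287,230),b=(298.9,254.1),l=(304.8,277.8))
P={}
for k in T:
    z=142 if k=='l' else 92; a,b=back('top',T[k],z),back('side',S[k],z); P[k]=(a+b)/2; print(k,a.round(1),b.round(1))
d=P['g']-P['b']; print('yaw',np.arctan2(-d[0],d[1]), np.linalg.norm(d), np.linalg.norm(P['r']-P['l']))
y=np.arctan2(-d[0],d[1]);X=np.array([np.cos(y),np.sin(y)]);Y=np.array([-X[1],X[0]])
for k in P: q=P[k][:2]-P['r'][:2]; print(k,P[k].round(1),(q@X).round(1),(q@Y).round(1))
E
```

```text
g [519.4 105.6  92. ] [518.6 100.2  92. ]
r [525.6  36.4  92. ] [526.4  31.5  92. ]
b [533.5 -32.3  92. ] [533.7 -38.6  92. ]
l [ 520.8 -129.7  142. ] [ 520.9 -131.8  142. ]
yaw 0.10502991569963188 139.09081165338986 172.18113826800675
g [519.  102.9  92. ] 0.3 69.3
r [526.  34.  92.] 0.0 0.0
b [533.6 -35.4  92. ] 0.3 -69.8
l [ 520.9 -130.7  142. ] -22.3 -163.2
```

```bash
cat >> h.py <<'E'
def go(p,yaw):
    s=r.sense(); M=R.from_euler('xyz',s['tcp_rot']); d=M.inv().apply(np.array(p)-s['eef_pos'])
    t=(M.inv()*R.from_euler('xyz',[np.pi,0,yaw])).as_rotvec(degrees=True)
    print('delta m',(d/1000).round(4),'rot',t.round(2))
E
python3 -c "
from h import *
go([468.6,-137,256],1.676)"
```

```text
delta m [-4.874e-01 -6.541e-01  3.000e-04] rot [-0.   -0.   71.09]
```

>>> carry_out(
  delta_pos=[
    [-0.487,-0.654,0],
    [-0.487,-0.654,0],
    [-0.487,-0.654,0],
    [-0.487,-0.654,0],
    [-0.487,-0.654,0],
    [-0.487,-0.654,0],
    [-0.487,-0.654,0],
    [-0.487,-0.654,0],
  ],
  rot=[
    [0,0,71],
    [0,0,71],
    [0,0,71],
    [0,0,71],
    [0,0,71],
    [0,0,71],
    [0,0,71],
    [0,0,71],
  ],
  claw=0,
)

```text
clock: 2.2
eef_pos: [341.6, 150.1, 256.7]
tcp_rot: [3.14, -0.0, 1.676]
contact_force: [0.9, -0.1, 0.5]
opening: -0.0
grasp_force: 0.0
```

```bash
python3 -c "
from h import *
go([468.6,-137,256],1.676);s=r.sense();print(s,r.tips_ahead)"
```

```text
delta m [-0.2989  0.096   0.0008] rot [ 0.09 -0.03  0.03]
{'clock': 2.2, 'qpos': array([ 4.09880589e-01, -6.04614397e-02,  2.12706335e+00, -8.39690092e-06,
        1.07340755e+00,  3.04194821e-01]), 'qvel': array([-1.33201507e+00, -6.63718537e-02,  5.63657743e-02, -2.09150010e-03,
        5.71519971e-04, -1.36614212e+00]), 'joint_efforts': array([ 11.20716959, -29.0073663 , -30.1136899 ,   0.07198933,
         0.53313699,   3.02120134]), 'eef_pos': array([341.62089867, 150.06351808, 256.74810738]), 'tcp_rot': array([ 3.14007994e+00, -4.67158593e-04,  1.67648645e+00]), 'contact_force': array([ 0.86285401, -0.05987914,  0.48781373]), 'wrist_torque': array([-0.00818245, -0.04843747,  0.01826462]), 'grasp_force': 0.0, 'opening': -0.00012870764889065246} 25.0
```

>>> carry_out(
  delta_pos=[
    [-0.06,0.019,0],
    [-0.12,0.038,0],
    [-0.18,0.057,0],
    [-0.23,0.076,0],
    [-0.26,0.09,0],
    [-0.26,0.09,0],
    [-0.26,0.09,0],
  ],
  rot=[
    [0,0,0],
    [0,0,0],
    [0,0,0],
    [0,0,0],
    [0,0,0],
    [0,0,0],
    [0,0,0],
  ],
)

```text
clock: 3.08
eef_pos: [457.7, -96.8, 256.1]
tcp_rot: [-3.141, -0.001, 1.677]
contact_force: [-0.3, 0.5, 0.6]
opening: 0.001
grasp_force: 0.0
```

```bash
python3 - <<'E'
from h import *
go([468.6,-137,256],1.676); cv2.imwrite('pics/w1.png',r.grab_frame('wrist'))
for p in ([520.9,-130.7,142],[533.6,-35.4,92]): print(proj('wrist',p).round())
for t,z in (('lever_tip',142),('blue_top',92),('lever_base',90)):
    for d in r.cut_out(t,'wrist')[:2]:
        v,u=np.nonzero(d['mask']); uv=(u.mean(),v.mean()); print(t,round(d['p'],2),np.round(d['box']),np.round(uv),back('wrist',uv,z).round(1))
E
```

```text
delta m [-0.0412  0.0066  0.0001] rot [-0.04 -0.03  0.07]
[410. 300.]
[436. 147.]
lever_tip 0.92 [400. 266. 432. 334.] [411. 298.] [ 521.5 -128.5  142. ]
blue_top 0.78 [413. 120. 455. 166.] [435. 143.] [532.5 -32.2  92. ]
lever_base 0.66 [383. 230. 462. 333.] [421. 271.] [ 541.8 -129.4   90. ]
```

View pics/w1.png

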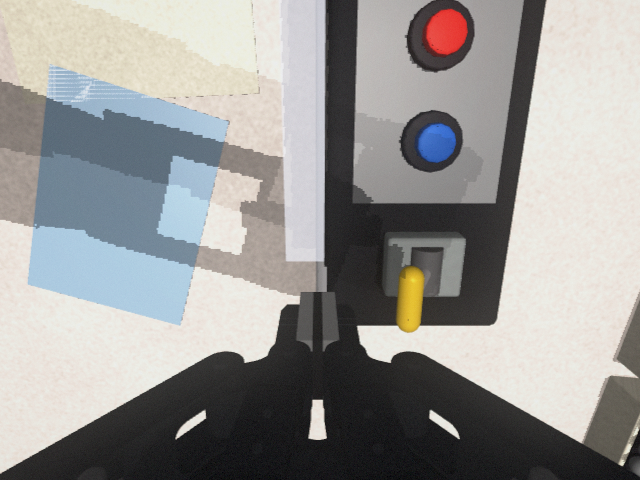

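The wrist view agrees with the estimates to 3 mm: lever grip at (411,298), blue at (435,143), fingers shut at (318,300).

>>> carry_out(
  delta_pos=[
    [-0.0385,0.007,0.0],
    [-0.0385,0.007,0.04],
    [-0.0385,0.007,0.08],
    [-0.0385,0.007,0.098],
    [-0.0385,0.007,0.098],
    [-0.0385,0.007,0.098],
  ],
  rot=[
    [0,0,0],
    [0,0,0],
    [0,0,0],
    [0,0,0],
    [0,0,0],
    [0,0,0],
  ],
)

```text
clock: 4.03
eef_pos: [469.9, -134.5, 159.2]
tcp_rot: [3.141, 0.0, 1.678]
contact_force: [-0.6, 0.6, 0.1]
opening: -0.001
grasp_force: 0.0
```

>>> carry_out(
  delta_pos=[
    [0,0.006,0],
    [0,0.012,0],
    [0,0.017,0],
    [0,0.021,0],
    [0,0.025,0],
    [0,0.029,0],
    [0,0.033,0],
    [0,0.037,0],
  ],
  rot=[
    [0,0,0],
    [0,0,0],
    [0,0,0],
    [0,0,0],
    [0,0,0],
    [0,0,0],
    [0,0,0],
    [0,0,0],
  ],
)

```text
clock: 5.03
eef_pos: [504.3, -130.9, 158.9]
tcp_rot: [-3.137, -0.0, 1.678]
contact_force: [-9.4, -1.2, 13.9]
opening: 0.003
grasp_force: 6.5
```

```bash
python3 - <<'E'
from h import *
s=r.sense(); print(s['contact_force'],s['eef_pos'],s['wrist_torque'])
a=r.grab_frame('side');w=r.grab_frame('wrist')
a=cv2.resize(a[190:340,230:380],(500,500),interpolation=cv2.INTER_CUBIC); cv2.imwrite('pics/c2.png',np.hstack([a[:,:],cv2.resize(w[150:450,250:430],(300,500))]))
for d in r.cut_out('lever_tip','wrist')[:1]:
    v,u=np.nonzero(d['mask']); print(d['p'],back('wrist',(u.mean(),v.mean()),145).round(1))
E
```

```text
[-9.37132272 -1.17120942 13.94832893] [ 504.30268628 -130.90332633  158.86204089] [-0.17828173  1.37176685  0.01780498]
0.94 [ 525.9 -122.2  145. ]
```

View pics/c2.png

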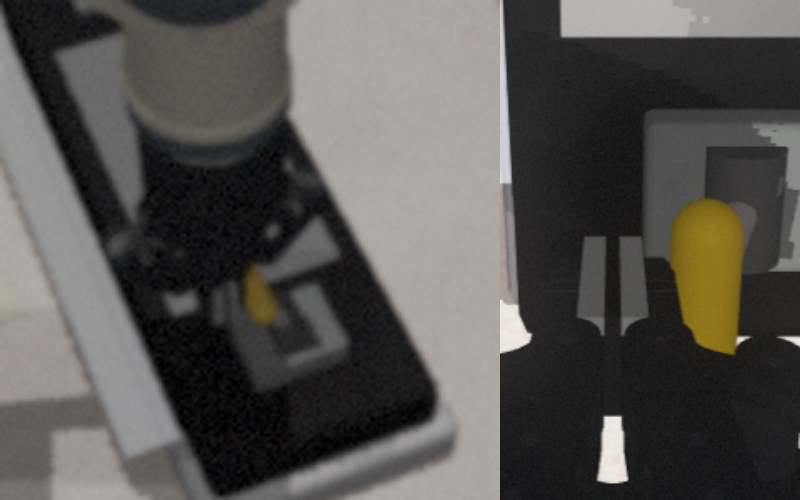

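The crop shows the sloping finger linkage, rather than the fingertip, bearing on the front of the bar. I'll back off, turn 90° so the narrow side of the fingers leads, and retry.

>>> carry_out(
  delta_pos=[
    [0,-0.02,0],
    [0,-0.04,0],
    [0,-0.045,0],
    [0,-0.045,0],
    [0,-0.045,0],
    [0,-0.045,0],
    [0,-0.045,0],
    [0,-0.045,0],
  ],
  rot=[
    [0,0,0],
    [0,0,0],
    [0,0,10],
    [0,0,20],
    [0,0,30],
    [0,0,40],
    [0,0,50],
    [0,0,60],
  ],
)

```text
clock: 6.18
eef_pos: [461.5, -135.6, 158.3]
tcp_rot: [3.142, -0.0, 0.625]
contact_force: [-0.6, -0.2, 0.4]
opening: -0.003
grasp_force: 0.0
```

>>> carry_out(
  delta_pos=[
    [0,0,0],
    [0,0,0],
    [0,0,0],
    [0,0,0],
    [0,0,0],
  ],
  rot=[
    [0,0,10],
    [0,0,20],
    [0,0,30],
    [0,0,30],
    [0,0,30],
  ],
)

```text
clock: 6.8
eef_pos: [461.5, -135.6, 158.3]
tcp_rot: [3.142, -0.0, 0.111]
contact_force: [0.2, -0.3, 0.7]
opening: 0.001
grasp_force: 0.0
```

```bash
python3 - <<'E'
from h import *
s=r.sense(); print(s['contact_force'],s['eef_pos'],r.camera_info('wrist')['hand_eye'])
go([486,-128.5,159],.105)
cv2.imwrite('pics/w3.png',r.grab_frame('wrist'))
for z in (143,146):
  for d in r.cut_out('lever_tip','wrist')[:1]:
    v,u=np.nonzero(d['mask']); print(d['p'],d['box'],back('wrist',(u.mean(),v.mean()),z).round(1))
E
```

```text
[ 0.17172595 -0.34037341  0.73547344] [ 461.4564931  -135.56248386  158.2997223 ] [[-9.40002372e-04 -9.52141564e-01 -3.05655948e-01  7.74355478e+01]
 [ 9.99999524e-01 -9.75509842e-04 -3.65720259e-05 -9.03682398e-02]
 [-2.63348640e-04 -3.05655837e-01  9.52142027e-01 -1.18512552e+02]
 [ 0.00000000e+00  0.00000000e+00  0.00000000e+00  1.00000000e+00]]
delta m [ 0.0252 -0.0043 -0.0007] rot [ 0.   -0.    0.32]
0.96 [252.0, 91.2, 394.3, 174.9] [ 527.  -129.3  143. ]
0.96 [252.0, 91.2, 394.3, 174.9] [ 527.2 -129.2  146. ]
```

View pics/w3.png

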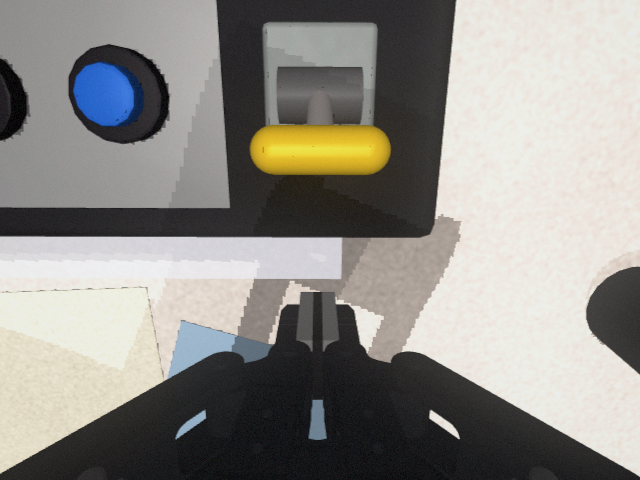

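The bar is now square ahead of the fingertips, at (320,150).

>>> carry_out(
  delta_pos=[
    [0.02,0,0],
    [0.038,0,0],
    [0.042,0,0],
    [0.046,0,0],
    [0.05,0,0],
    [0.053,0,0],
    [0.056,0,0],
    [0.056,0,0],
  ],
  rot=[
    [0,0,0],
    [0,0,0],
    [0,0,0],
    [0,0,0],
    [0,0,0],
    [0,0,0],
    [0,0,0],
    [0,0,0],
  ],
)

```text
clock: 7.95
eef_pos: [517.3, -129.6, 158.3]
tcp_rot: [3.142, -0.0, 0.107]
contact_force: [-0.3, -0.0, 0.0]
opening: 0.003
grasp_force: 0.5
```

>>> carry_out(
  delta_pos=[
    [0.004,0,0],
    [0.008,0,0],
    [0.011,0,0],
    [0.014,0,0],
    [0.017,0,0],
    [0.02,0,0],
    [0.023,0,0],
  ],
  rot=[
    [0,0,0],
    [0,0,0],
    [0,0,0],
    [0,0,0],
    [0,0,0],
    [0,0,0],
    [0,0,0],
  ],
)

```text
clock: 8.82
eef_pos: [539.9, -127.1, 158.1]
tcp_rot: [-3.142, 0.0, 0.107]
contact_force: [-2.5, -1.5, -1.4]
opening: 0.001
grasp_force: 1.1
```

>>> carry_out(
  delta_pos=[
    [0.002,0,0],
    [0.004,0,0],
    [0.006,0,0],
    [0.006,0,0],
  ],
  rot=[
    [0,0,0],
    [0,0,0],
    [0,0,0],
    [0,0,0],
  ],
)

```text
clock: 9.32
eef_pos: [546.0, -126.4, 158.2]
tcp_rot: [-3.141, -0.0, 0.107]
contact_force: [-2.4, 0.4, -1.0]
opening: 0.001
grasp_force: 0.8
```

```bash
python3 - <<'E'
from h import *
cv2.imwrite('pics/w4.png',r.grab_frame('wrist'))
print(proj('wrist',[543.2+25,-129+2.5,141]))
for d in r.cut_out('lever_tip','wrist')[:1]:
    v,u=np.nonzero(d['mask']); print(d['p'],d['box'],back('wrist',(u.mean(),v.mean()),145).round(1))
E
```

```text
[324.08399767 265.68929603]
0.57 [257.6, 257.7, 384.1, 302.4] [ 564.4 -125.2  145. ]
```

>>> carry_out(
  delta_pos=[
    [0.001,0,0],
    [0.002,0,0],
    [0.003,0,0],
    [0.003,0,0],
  ],
  rot=[
    [0,0,0],
    [0,0,0],
    [0,0,0],
    [0,0,0],
  ],
)

```text
clock: 9.93
eef_pos: [548.9, -126.1, 158.3]
tcp_rot: [3.142, -0.0, 0.107]
contact_force: [-2.0, 0.5, -2.1]
opening: 0.002
grasp_force: 1.1
```

>>> carry_out(
  delta_pos=[
    [0.001,0,0],
    [0.001,0,0],
    [0.002,0,0],
    [0.002,0,0],
  ],
  rot=[
    [0,0,0],
    [0,0,0],
    [0,0,0],
    [0,0,0],
  ],
)

```text
clock: 10.42
eef_pos: [550.9, -125.9, 158.3]
tcp_rot: [-3.142, 0.0, 0.107]
contact_force: [-1.7, 0.0, -1.8]
opening: -0.001
grasp_force: 1.2
```

>>> carry_out(
  delta_pos=[
    [0.001,0,0],
    [0.0015,0,0],
    [0.002,0,0],
    [0.002,0,0],
  ],
  rot=[
    [0,0,0],
    [0,0,0],
    [0,0,0],
    [0,0,0],
  ],
)

```text
clock: 10.92
eef_pos: [552.3, -125.7, 158.2]
tcp_rot: [-3.141, 0.001, 0.107]
contact_force: [-5.5, -1.1, -1.0]
opening: 0.002
grasp_force: 2.7
```

>>> carry_out(
  delta_pos=[
    [0.0005,0,0],
    [0.001,0,0],
    [0.001,0,0],
  ],
  rot=[
    [0,0,0],
    [0,0,0],
    [0,0,0],
  ],
)

```text
clock: 11.3
eef_pos: [552.4, -125.7, 158.1]
tcp_rot: [-3.141, 0.003, 0.107]
contact_force: [-9.8, -1.4, 2.9]
opening: -0.001
grasp_force: 4.5
```

The force is rising while the position has stalled, so the lever is at its stop. I'll back off, lift and go towards green.

>>> carry_out(
  delta_pos=[
    [-0.02,0,0],
    [-0.045,0,0],
    [-0.045,0,-0.05],
    [-0.045,0,-0.08],
    [-0.04,-0.06,-0.09],
    [-0.04,-0.12,-0.09],
    [-0.04,-0.12,-0.09],
    [-0.04,-0.12,-0.09],
  ],
  rot=[
    [0,0,0],
    [0,0,0],
    [0,0,0],
    [0,0,0],
    [0,0,0],
    [0,0,0],
    [0,0,0],
    [0,0,0],
  ],
)

```text
clock: 12.3
eef_pos: [502.1, -10.5, 248.8]
tcp_rot: [3.141, -0.002, 0.108]
contact_force: [0.4, 0.4, -0.4]
opening: -0.002
grasp_force: 0.0
```

```bash
python3 - <<'E'
from h import *
cv2.imwrite('pics/w5.png',r.grab_frame('wrist'))
print(r.sense()['eef_pos'])
for t,z in (('lever_tip',140),('green_top',92),('red_top',92),('blue_top',92)):
  for d in r.cut_out(t,'wrist')[:2]:
    v,u=np.nonzero(d['mask']); uv=(u.mean(),v.mean()); print(t,round(d['p'],2),np.round(d['box']),back('wrist',uv,z).round(1))
E
```

```text
[502.00386274 -11.10547242 248.66908981]
lever_tip 0.61 [490. 136. 580. 184.] [ 567.3 -124.5  140. ]
green_top 0.92 [132. 162. 179. 199.] [519.6 103.   92. ]
red_top 0.85 [236. 158. 276. 202.] [526.9  34.6  92. ]
blue_top 0.67 [334. 157. 373. 203.] [533.7 -33.8  92. ]
```

View pics/w5.png

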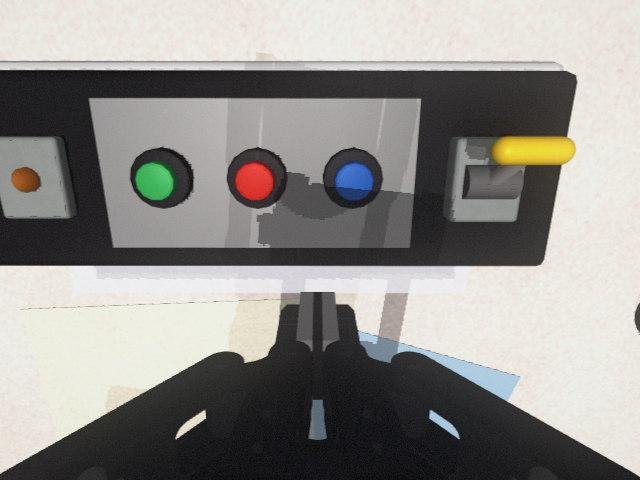

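The lever now leans back at (533,150), and green is at (155,181), with red and blue where they were expected.

```bash
python3 -c "
from h import *
go([519.5,103,150],.105)"
```

```text
delta m [ 0.0299 -0.112   0.0982] rot [ 0.   -0.01  0.01]
```

>>> carry_out(
  delta_pos=[
    [0.014,-0.055,0],
    [0.03,-0.112,0],
    [0.03,-0.112,0],
    [0.03,-0.112,0.05],
    [0.03,-0.112,0.09],
    [0.03,-0.112,0.098],
    [0.03,-0.112,0.098],
    [0.03,-0.112,0.098],
  ],
  rot=[
    [0,0,0],
    [0,0,0],
    [0,0,0],
    [0,0,0],
    [0,0,0],
    [0,0,0],
    [0,0,0],
    [0,0,0],
  ],
)

```text
clock: 13.55
eef_pos: [520.3, 103.8, 151.9]
tcp_rot: [-3.141, -0.003, 0.106]
contact_force: [-0.8, -0.1, -0.1]
opening: 0.004
grasp_force: 0.0
```

>>> carry_out(
  delta_pos=[
    [0,0,0.01],
    [0,0,0.02],
    [0,0,0.026],
    [0,0,0.029],
    [0,0,0.03],
    [0,0,0.03],
  ],
  rot=[
    [0,0,0],
    [0,0,0],
    [0,0,0],
    [0,0,0],
    [0,0,0],
    [0,0,0],
  ],
)

```text
clock: 14.3
eef_pos: [519.2, 104.0, 120.3]
tcp_rot: [-3.142, -0.0, 0.107]
contact_force: [0.7, -0.1, -0.0]
opening: -0.004
grasp_force: 0.0
```

>>> carry_out(
  delta_pos=[
    [0,0,0.002],
    [0,0,0.004],
    [0,0,0.006],
    [0,0,0.006],
  ],
  rot=[
    [0,0,0],
    [0,0,0],
    [0,0,0],
    [0,0,0],
  ],
)

```text
clock: 14.8
eef_pos: [519.3, 104.0, 114.3]
tcp_rot: [-3.142, -0.0, 0.107]
contact_force: [0.7, -0.5, 2.4]
opening: -0.002
grasp_force: 1.4
```

>>> carry_out(
  delta_pos=[
    [0,0,0.001],
    [0,0,0.002],
    [0,0,0.002],
  ],
  rot=[
    [0,0,0],
    [0,0,0],
    [0,0,0],
  ],
)

```text
clock: 15.18
eef_pos: [519.3, 104.0, 112.3]
tcp_rot: [3.142, -0.0, 0.107]
contact_force: [0.4, 0.1, 4.8]
opening: -0.003
grasp_force: 2.0
```

>>> carry_out(
  delta_pos=[
    [0,0,0.001],
    [0,0,0.0015],
    [0,0,0.002],
    [0,0,0.002],
  ],
  rot=[
    [0,0,0],
    [0,0,0],
    [0,0,0],
    [0,0,0],
  ],
)

```text
clock: 15.68
eef_pos: [519.3, 104.0, 110.9]
tcp_rot: [3.142, -0.0, 0.107]
contact_force: [-2.4, -0.2, 12.2]
opening: 0.0
grasp_force: 6.2
```

The force is 12 N and the position has bottomed out, so the button is fully down. I'll release straight up.

>>> carry_out(
  delta_pos=[
    [0,0,-0.01],
    [0,0,-0.04],
    [0,0,-0.09],
    [0,0,-0.13],
    [0,0,-0.13],
    [0,0,-0.13],
  ],
  rot=[
    [0,0,0],
    [0,0,0],
    [0,0,0],
    [0,0,0],
    [0,0,0],
    [0,0,0],
  ],
)

```text
clock: 16.42
eef_pos: [518.4, 103.8, 239.5]
tcp_rot: [3.141, 0.001, 0.107]
contact_force: [-0.8, 0.3, -0.4]
opening: 0.005
grasp_force: 0.0
```

```bash
python3 - <<'E'
from h import *
print(r.sense()['contact_force']); r.grab_frame('side')
for t,z in (('lever_tip',140),('green_top',92),('pen_cup',90)):
  for d in r.cut_out(t,'side')[:1]:
    v,u=np.nonzero(d['mask']); print(t,round(d['p'],2),back('side',(u.mean(),v.mean()),z).round(1))
print(r.sign_off())
E
```

```text
[-0.78359983  0.3253093  -0.36731116]
lever_tip 0.49 [ 564.  -130.8  140. ]
green_top 0.48 [517.7  99.8  92. ]
pen_cup 0.85 [ 419.4 -395.2   90. ]
the job is handed in; nothing more can be done
None
```

I pushed the lever back to its stop, pressed the green button fully and released it, and handed the job in at about 16.5 s; no verdict came back.

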